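# Ready an end-mill holder for wiping

### The arm

A 6-joint arm with a two-finger parallel gripper is mounted at the origin on the work surface. World frame = base frame: x ahead of the robot, y to its left, z up, the work surface at z = 0. Lengths are in m, angles in rad, forces in N, time in s.
With the tool pointing down it reaches from about 0.275 to 0.725 m from the base axis. Payload 5.6 kg.
Tool frame: the origin (TCP) lies between the finger pads; the fingertips stand robot.tcp_to_tips ahead of it and the grasp point (between the pads) lies 8 mm behind it (robot.tcp_to_tips is the distance from the TCP to the fingertips, in m); z points along the fingers, y is the direction in which the jaws open and shut (so a half turn about z gives the same grasp; the last joint's range is limited). The gripper opens to 85 mm and grips with 20 to 120 N. Pads are 22 mm wide; open, the fingers measure 114 mm over their backs; the gripper's body (76 mm by 85 mm) begins 54 mm behind the grasp point. The pads swing forward as they close: fully open they stand 13 mm farther back than shut.
Start: joints at [-0.903, 0.255, 0.108, 0, -1.424, -0.285], TCP at [0.205, -0.51, 0.242] pointing down, gripper open.
Joint ranges: [-2.95, 2.95], [-1.21, 1.97], [-1.09, 1.5], [-2.87, 1.71], [-2.94, -0.07], [-3.05, 3.05]. Speed limits (rad/s): [2.57, 2.57, 3.14, 3.14, 3.14, 3.14].

### API

Orientations are given as a rotation vector (axis times angle).
In Python, from workcell import robot gives the robot as it stands. The module is installed in compiled form; this text tells all that it offers. Calls block until the motion is done:
- robot.reach(position, orientation): joint-space move of the TCP to a pose.
- robot.move_linear(position, ori=None, speed=0.15): straight line of the TCP; ori=None keeps the orientation; speed is the mean speed in m/s.
- robot.set_joints(angles): joint-space move.
- robot.grip(opening, effort=None): finger opening in m; effort is the grip in N (None keeps the last); returns when the fingers have stopped.
- robot.sleep(seconds).
- robot.ik(position, orientation): joint angles nearest the present ones, or None.
- robot.state(): the state.
- robot.camera(name): name is "scene" or "top"; returns the picture (400x640x3 uint8, red, green, blue); there is no depth.
- robot.calibration(name): a dict with "intrinsics" (3x3 intrinsics, pixels), "T" (4x4, takes a point from camera to world coordinates). Camera axes: x right, y up, looking along -z (the intrinsics and any distortion apply to the point x, -y, -z); pixel columns grow to the right and rows downward; lengths in m; the calibration is good to about 2 mm. A picture is of the moment at which its call begins. calibration takes no time and is no camera call.
A pose or a line that the arm cannot do raises robot.IKError and nothing moves.
- robot.finish_job(): hands the job in, once; it reports no verdict.
The state is a dict: "t": time; "joint_positions": joint angles; "joint_vel": joint speeds; "effort": joint torques, N m; "ee_pos": TCP position; "tool_rot": TCP orientation; "wrist_force": force on the tool from outside, world axes, zero at the start; "torque": the same for the moment, N m; "finger_gap": finger opening in m.
Only numpy, scipy, OpenCV 4.12 (cv2) and the standard library are available. Lean on these libraries where they do the work, as an engineer would, in place of code of your own. Each camera call takes 0.05 s, during which the arm holds its last target. There are 200 camera calls.

### The job

First press the red nozzle cap of the yellow cleaner can right down and let it spring back up, to wet the wiping tray. Then draw the blue end-mill holder up out of its socket in the wooden rack, turn it from upright to level and hold it still there with its blue body over the middle of the tray, at least 15 cm above the bench and touching nothing but the gripper. Finish while still holding it, and leave the drill chuck, the brass arbor, the steel block and the jar where they are.

Things in the scene. Friction and masses are not known exactly. Their poses are not given: they have to be found in the camera images.
- cap (a joint): red nozzle cap of the cleaner can, a spring slide: 0 = up, 0.008 m = fully down; about 2 N starts it, 6 N holds it fully down; it springs back by itself
- cap_top (a point): centre of the flat round top (32 mm across, faces up) of the red cap; about 174 mm above the bench when up. The can (yellow, 57 mm across) stands in a 68 mm ring fixed to the station
- station: fixed cleaning station, an aluminium base plate 150 x 320 x 8 mm carrying the can and the wiping tray. Origin on the bench; in its own axes the can's axis is at y = +100 mm and the tray's centre at y = -80 mm. It may stand left or right of the robot's middle, the rack on the other side
- tray_middle (a point): centre of the black ribbed mat on the floor of the wiping tray, 15 mm above the bench; the tray measures 140 mm (station x) by 160 mm (station y) and its rim is 32 mm above the bench
- rack: fixed wooden tool rack, 85 (x) x 290 (y) x 65 mm high, origin under its centre; three round sockets 28 mm wide and 60 mm deep in its top at y = -100, 0 and +100 mm of its own frame. The end-mill holder, the drill chuck and the brass arbor stand in them, in any order
- holder_body (a point): middle of the blue round body (36 mm across, 44 mm tall) of the loose 0.35 kg end-mill holder: grip here; starts 95 mm above the bench. z axis along the tool to the cutter, up in the rack. Along z from here: body -22 to +22 mm; 46 mm flange -30 to -22 (rests on the rack); 24 mm shank -85 to -30 (in the socket); 11 mm steel cutter +22 to +42; centre of mass up to 20 mm below. Level: z horizontal
- chuck_body (a point): bystander: middle (95 mm above the bench) of the black drill chuck, 42 mm across, 56 mm above the rack's top, standing loose in another socket; 46 mm flange
- block_middle (a point): bystander: centre of a loose dark steel block 50 x 75 x 25 mm lying on the bench beyond the rack and station
- jar_middle (a point): bystander: centre of a loose amber jar with black lid, 52 mm across and 65 mm tall, on the bench near the robot
- arbor_body (a point): bystander: middle (95 mm above the bench) of a brass-coloured plain arbor, 32 mm across, 58 mm above the rack's top, standing loose in another socket; 46 mm flange
There are look-alikes about, which are no part of the job. Leave any green look-alike of the part that bears holder_body alone.

How it is judged:
By the outcome, as a careful person would: the job done as asked, in the order asked, and still so for the second after the job is handed in, while the arm keeps its last pose, push and grip.
It also fails if it takes over 54 s, if anything falls off the work surface, if the arm or the gripper's body presses on something with over 40 N, if the wrist force passes 120 N, or if a joint passes its speed limit or range.

## Working session

There is one attempt and no reset: what is moved stays moved. The work goes in short steps, each a Python script; the robot and the scene stay as the last script left them, time stands still between calls to the robot, and variables do not carry over. Pictures are saved under pics/ and viewed, about 8 in all and at most 12, crops included, and the job is handed in when it is done.

```bash
mkdir -p pics; ls
python3 - <<'E'
from workcell import robot
import cv2,numpy as np
np.set_printoptions(precision=4,suppress=True)
for n in("scene","top"):
    im=robot.camera(n); cv2.imwrite(f"pics/{n}0.png",im[:,:,::-1])
    c=robot.calibration(n); print(n,{k:(np.array(v) if not isinstance(v,str) else v) for k,v in c.items()})
print(robot.tcp_to_tips, robot.state())
E
```

```text
pics
scene {'intrinsics': array([[387.0615,   0.    , 322.178 ],
       [  0.    , 387.0615, 201.0949],
       [  0.    ,   0.    ,   1.    ]]), 'T': array([[-0.8774, -0.4128,  0.2444,  0.7669],
       [ 0.4796, -0.7436,  0.4659,  0.377 ],
       [-0.0106,  0.526 ,  0.8504,  0.7876],
       [ 0.    ,  0.    ,  0.    ,  1.    ]])}
top {'intrinsics': array([[392.9428,   0.    , 314.9858],
       [  0.    , 392.9428, 199.3395],
       [  0.    ,   0.    ,   1.    ]]), 'T': array([[-0.0051,  0.9872, -0.1592,  0.4386],
       [-0.9999, -0.0028,  0.0143,  0.0063],
       [ 0.0137,  0.1593,  0.9871,  0.9433],
       [ 0.    ,  0.    ,  0.    ,  1.    ]])}
0.011 {'t': 0.1, 'joint_positions': array([-0.9033,  0.2557,  0.1071, -0.0004, -1.4239, -0.2846]), 'joint_vel': array([-0.0008, -0.0023,  0.0047,  0.0012,  0.0004,  0.0005]), 'effort': array([ -0.0049, -38.7604,  23.8473,   5.3781,  -0.0038,   0.    ]), 'ee_pos': array([ 0.2053, -0.5098,  0.2415]), 'tool_rot': array([ 0.5975, -3.0838, -0.0027]), 'wrist_force': array([ 0.3146,  1.0045, -0.0009]), 'torque': array([0.0101, 0.0514, 0.0042]), 'finger_gap': 0.08553990454375564}
```

View pics/scene0.png

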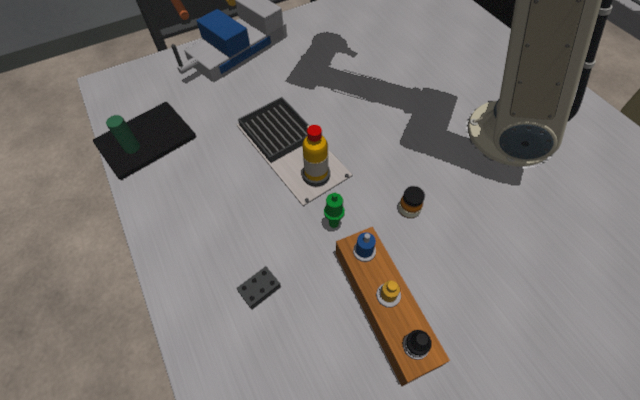

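View pics/top0.png

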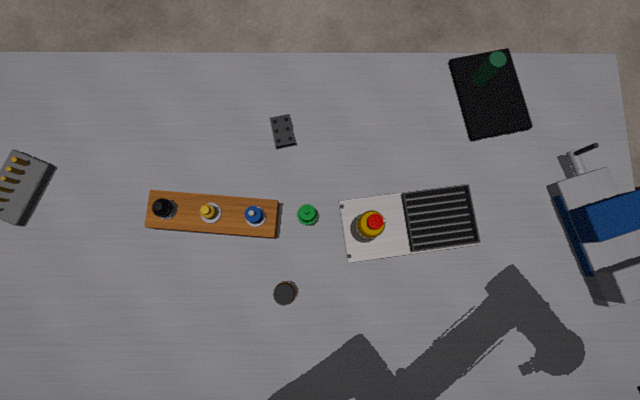

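Scene view: the blue holder is at (366,245), the arbor at (390,291), the chuck at (418,343), the cap at (315,132) and the green look-alike at (334,208). In the top view, the holder is at (255,215), the cap at (375,221), the tray around (441,218), the jar at (285,293) and the block at (283,130).

```bash
cat > h.py <<'E'
import numpy as np, cv2
from workcell import robot
from scipy.spatial.transform import Rotation as R
np.set_printoptions(precision=4,suppress=True)
def ray(n,p):
    c=robot.calibration(n);K=np.array(c["intrinsics"]);T=np.array(c["T"])
    d=np.linalg.solve(K,[p[0],p[1],1.]);return T[:3,3],T[:3,:3]@(d*[1,-1,-1])
def plane(n,p,z):
    o,d=ray(n,p);return o+d*(z-o[2])/d[2]
def tri(p,q):
    o,d=ray("scene",p);a,b=ray("top",q)
    s=np.linalg.lstsq(np.c_[d,-b],a-o,rcond=None)[0]
    P,Q=o+d*s[0],a+b*s[1];return (P+Q)/2,np.linalg.norm(P-Q)
def proj(n,P):
    c=robot.calibration(n);K=np.array(c["intrinsics"]);T=np.array(c["T"])
    q=T[:3,:3].T@(np.array(P)-T[:3,3])*[1,-1,-1];q=K@q;return q[:2]/q[2]
def blobs(im,lo,hi,amin=30):
    m=cv2.inRange(cv2.cvtColor(im,cv2.COLOR_RGB2HSV),lo,hi)
    n,l,s,c=cv2.connectedComponentsWithStats(m)
    return [(c[i].round(1),s[i]) for i in range(1,n) if s[i][4]>=amin]
E
python3 - <<'E'
from h import *
rng={"red":((0,150,120),(6,255,255)),"blue":((100,120,50),(120,255,255)),"green":((55,120,40),(75,255,255)),"wood":((8,90,90),(16,230,255)),"yellow":((20,120,100),(30,255,255)),"tray":((0,0,20),(179,80,75))}
for n in("scene","top"):
    im=cv2.imread(f"pics/{n}0.png")[:,:,::-1].copy()
    for k,(a,b) in rng.items():
        print(n,k,[(c,s) for c,s in blobs(im,a,b,60)])
    cv2.imwrite(f"pics/{n}0c.png",cv2.resize(im[110:390,220:460] if n=="scene" else im[100:310,130:500],None,fx=2,fy=2,interpolation=cv2.INTER_CUBIC)[:,:,::-1])
E
```

```text
scene red [(array([313.8, 129.9]), array([307, 125,  14,  11, 123], dtype=int32))]
scene blue [(array([225.4,  30.1]), array([ 197,    9,   52,   48, 1203], dtype=int32)), (array([244.4,  54.7]), array([220,  37,  51,  36, 349], dtype=int32)), (array([365.6, 245.4]), array([357, 233,  18,  24, 263], dtype=int32))]
scene green [(array([114.2, 121.5]), array([107, 116,  16,  12,  90], dtype=int32)), (array([333.7, 208.9]), array([324, 193,  20,  35, 490], dtype=int32))]
scene wood [(array([392.3, 307. ]), array([ 336,  227,  114,  156, 5151], dtype=int32))]
scene yellow [(array([315.5, 146.1]), array([303, 136,  24,  18, 248], dtype=int32)), (array([390.6, 288.9]), array([382, 281,  18,  17, 204], dtype=int32))]
scene tray [(array([23.8, 14.6]), array([  0,   0,  57,  38, 924], dtype=int32)), (array([149.4,  32.3]), array([   0,    0,  286,   83, 6312], dtype=int32)), (array([535.5,  73.6]), array([  482,     0,   114,   161, 10128], dtype=int32)), (array([614.5,  23.3]), array([ 585,    0,   55,   63, 1200], dtype=int32)), (array([403.3, 109.9]), array([ 287,   32,  236,  153, 8330], 
[... 1865 characters left out ...]
51,  42,  75, 701], dtype=int32)), (array([566.7, 165.1]), array([557, 152,  20,  27, 261], dtype=int32)), (array([595.6, 266.4]), array([ 547,  182,   93,  124, 1639], dtype=int32)), (array([439.2, 217.6]), array([ 401,  185,   79,   67, 2677], dtype=int32)), (array([170.7, 209.9]), array([159, 200,  18,  18,  96], dtype=int32)), (array([157.1, 205.8]), array([153, 202,   9,   9,  69], dtype=int32)), (array([278.8, 219.7]), array([273, 202,  10,  37, 105], dtype=int32)), (array([357.8, 231.7]), array([351, 215,  24,  27, 156], dtype=int32)), (array([446., 351.]), array([  268,   265,   317,   135, 14933], dtype=int32)), (array([283.5, 294. ]), array([274, 284,  20,  21, 346], dtype=int32))]
```

View pics/top0c.png

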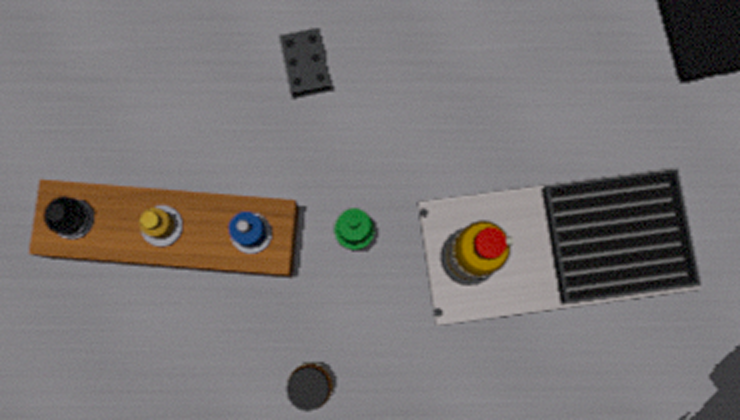

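View pics/scene0c.png

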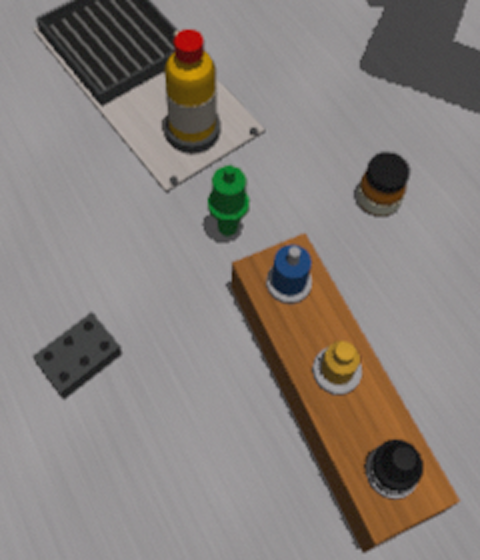

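Run:
```python
from h import *
print("cap",plane("top",(375.3,221.),.174),plane("scene",(314.3,129.),.174),tri((314.3,129),(375.3,221)))
print("can base-ish tray:",[plane("top",p,.032) for p in((402.5,193.5),(468.5,185.5),(479.5,242.5),(411,251.5))])
print("tray mean",np.mean([plane("top",p,.032) for p in((402.5,193.5),(468.5,185.5),(479.5,242.5),(411,251.5))],0))
print("plate corners",[plane("top",p,.008) for p in((339.5,201.5),(348.5,262))])
print("cutter",plane("top",(251.5,213),.137),"bodytop",plane("top",(253.5,214.5),.117),"flange",plane("top",(255,216.5),.073))
print("scene cutter",plane("scene",(220+147,110+126),.137),"flange",plane("scene",(220+144.5,110+142.5),.069))
print("rack corners",[plane("top",p,.065) for p in((150,190),(278.5,201),(276,237),(146,226.5))])
print("green top",plane("top",(307,212),.10),tri((334,196),(307,212)),"green base",plane("scene",(333,225),0))
print("chuck",plane("top",(162,207),.121),"arbor",plane("top",(206,210.5),.123),"jar",plane("top",(284,292.5),.065))
```

```text
cap [ 0.5191 -0.1234  0.174 ] [ 0.5194 -0.124   0.174 ] (array([ 0.5193, -0.1236,  0.1742]), np.float64(0.0005320614088596659))
can base-ish tray: [array([ 0.5989, -0.2137,  0.032 ]), array([ 0.6178, -0.3718,  0.032 ]), array([ 0.483 , -0.3884,  0.032 ]), array([ 0.463 , -0.2279,  0.032 ])]
tray mean [ 0.5407 -0.3004  0.032 ]
plate corners [array([ 0.584 , -0.0663,  0.008 ]), array([ 0.4398, -0.0854,  0.008 ])]
cutter [0.5405 0.1257 0.137 ] bodytop [0.5398 0.1244 0.117 ] flange [0.5407 0.1273 0.073 ]
scene cutter [0.5434 0.1286 0.137 ] flange [0.5442 0.1316 0.069 ]
rack corners [array([0.6027, 0.3663, 0.065 ]), array([0.5767, 0.0761, 0.065 ]), array([0.4955, 0.0808, 0.065 ]), array([0.5201, 0.3701, 0.065 ])]
green top [0.5469 0.0115 0.1   ] (array([0.5458, 0.0107, 0.1157]), np.float64(0.0022621052909825613)) green base [0.5498 0.0145 0.    ]
chuck [0.5558 0.3161 0.121 ] arbor [0.5478 0.2231 0.123 ] jar [0.3749 0.0621 0.065 ]
```

Two views agree: cap at (0.519, -0.124) and tray middle at about (0.541, -0.301). The holder is at about (0.541, 0.126). Next I check reachability, then press the cap.

```bash
cat >> h.py <<'E'
CAP=np.array([.5193,-.1236]);TRAY=np.array([.541,-.3015]);HOLD=np.array([.541,.1260])
def rv(z,y):
    z=np.array(z,float);z/=np.linalg.norm(z);y=np.array(y,float);y-=z*(y@z);y/=np.linalg.norm(y)
    return R.from_matrix(np.c_[np.cross(y,z),y,z]).as_rotvec()
E
python3 - <<'E'
from h import *
for s in(1,-1):
    d=rv([0,0,-1],[s*.996,-s*.089,0]);print("pick",s,robot.ik([*HOLD,.14],d),robot.ik([*HOLD,.30],d),"cap",robot.ik([*CAP,.18],d))
    for nm,a in(("radial",np.arctan2(TRAY[1],TRAY[0])),("-y",-np.pi/2),("x",0.),("-45",-np.pi/4)):
        u=np.array([np.cos(a),np.sin(a),0])
        print(nm,"jawvert",robot.ik([*TRAY,.3],rv(u,[0,0,s])),"jawhor",robot.ik([*TRAY,.3],rv(u,[-s*u[1],s*u[0],0])))
E
```

```text
pick 1 [ 0.5105  0.3176 -0.0707  0.     -1.1825  2.542 ] [ 0.5105  0.2579  0.2564  0.     -1.5693  2.542 ] cap [ 0.0598  0.2505 -0.0576  0.     -1.2627  2.9927]
radial jawvert [-1.0014  0.099  -0.7886 -2.5359 -0.9811 -0.3676] jawhor [-1.0014  0.099  -0.7886 -2.5359 -0.9811  1.2032]
-y jawvert [ 0.1237  0.4882 -0.6781  1.457  -1.6194  0.4018] jawhor [ 0.1237  0.4882 -0.6781  1.457  -1.6194  1.9726]
x jawvert [-1.1258  0.226  -0.4014 -1.8438 -1.2149 -0.894 ] jawhor [-1.1258  0.226  -0.4014 -1.8438 -1.2149  0.6768]
-45 jawvert None jawhor None
pick -1 [ 0.5105  0.3176 -0.0707  0.     -1.1825 -0.5996] [ 0.5105  0.2579  0.2564  0.     -1.5693 -0.5996] cap [ 0.0598  0.2505 -0.0576  0.     -1.2627 -0.1489]
radial jawvert [-1.0014  0.099  -0.7886 -2.5359 -0.9811  2.774 ] jawhor [-1.0014  0.099  -0.7886 -2.5359 -0.9811 -1.9384]
-y jawvert [ 0.1237  0.4882 -0.6781  1.457  -1.6194 -2.7398] jawhor [ 0.1237  0.4882 -0.6781  1.457  -1.6194 -1.169 ]
x jawvert [-1.1258  0.226  -0.4014 -1.8438 -1.2149  2.2476] jawhor [-1.1258  0.226  -0.4014 -1.8438 -1.2149 -2.4648]
-45 jawvert None jawhor None
```

Run:
```python
from h import *
d=rv([0,0,-1],[-.996,.089,0])
robot.reach([*CAP,.25],d); robot.grip(0.0,40)
robot.move_linear([*CAP,.192],speed=.12)
robot.sleep(.2)
f0=robot.state()["wrist_force"][2]; print(f0,robot.state()["ee_pos"],robot.state()["t"],robot.state()["finger_gap"])
z=.190
while z>.170:
    robot.move_linear([*CAP,z],speed=.03); s=robot.state(); f=s["wrist_force"][2]-f0
    print("%.4f tips %.4f f %.2f"%(z,s["ee_pos"][2]-.011,f))
    if f>14: break
    z-=.001
robot.sleep(.3);print(robot.state()["wrist_force"],robot.state()["t"])
im=robot.camera("scene")
robot.move_linear([*CAP,.20],speed=.08); robot.move_linear([*CAP,.30],speed=.2)
im2=robot.camera("scene"); cv2.imwrite("pics/press.png",cv2.resize(np.hstack([im[60:210,240:400],im2[60:210,240:400]]),None,fx=2.4,fy=2.4)[:,:,::-1])
print(robot.state()["t"])
```

```text
0.045977646341554976 [ 0.5198 -0.1237  0.1929] 3.5083 3.2760113112835435e-05
0.1900 tips 0.1790 f -0.46
0.1890 tips 0.1779 f 0.89
0.1880 tips 0.1769 f -0.31
0.1870 tips 0.1759 f 0.01
0.1860 tips 0.1749 f 0.07
0.1850 tips 0.1741 f 1.40
0.1840 tips 0.1732 f 2.34
0.1830 tips 0.1722 f 3.22
0.1820 tips 0.1711 f 3.67
0.1810 tips 0.1701 f 3.57
0.1800 tips 0.1691 f 4.16
0.1790 tips 0.1681 f 5.32
0.1780 tips 0.1672 f 5.19
0.1770 tips 0.1663 f 6.11
0.1760 tips 0.1661 f 10.07
0.1750 tips 0.1660 f 15.23
[-3.7014  1.6958 15.012 ] 7.8083
9.025
```

View pics/press.png

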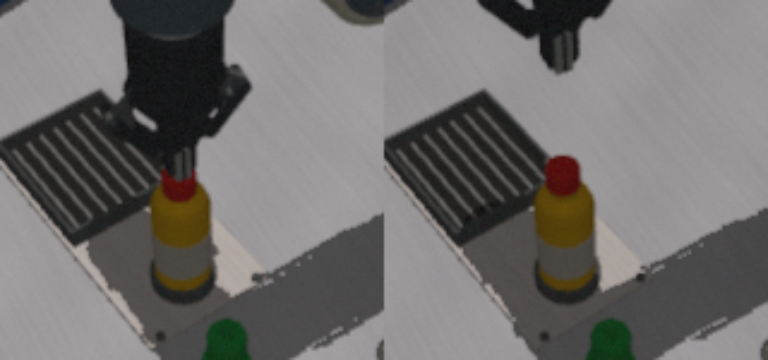

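Left half: the tips are on the cap, pushed down to its stop (8 mm of travel, then a steep force rise). Right half: the cap is back up at about (562,175) in the picture. Now I pick the holder.

Run:
```python
from h import *
d=rv([0,0,-1],[-.996,.089,0])
robot.reach([*HOLD,.26],d); robot.grip(.065)
robot.move_linear([*HOLD,.15],speed=.15)
f0=robot.state()["wrist_force"]; im0=robot.camera("scene")
robot.move_linear([*HOLD,.090],speed=.06)
s=robot.state();print("down",s["ee_pos"],s["wrist_force"]-f0,s["t"])
robot.grip(.0,80); s=robot.state();print("grip",s["finger_gap"],s["wrist_force"]-f0,s["torque"])
im=robot.camera("scene")
robot.move_linear([*HOLD,.105],speed=.03); s=robot.state();print("lift",s["finger_gap"],s["wrist_force"]-f0,s["t"])
cv2.imwrite("pics/grip.png",cv2.resize(np.hstack([i[170:340,290:450] for i in(im0,im)]),None,fx=2.4,fy=2.4)[:,:,::-1])
```

```text
down [0.5413 0.1261 0.0905] [ 0.4581  0.2566 -0.7736] 12.7333
grip 0.03457851632819622 [0.2737 0.7794 4.752 ] [-0.1378 -0.1041 -0.0587]
lift 0.034251934560963315 [ 1.3485  0.0098 -4.2637] 13.8083
```

View pics/grip.png

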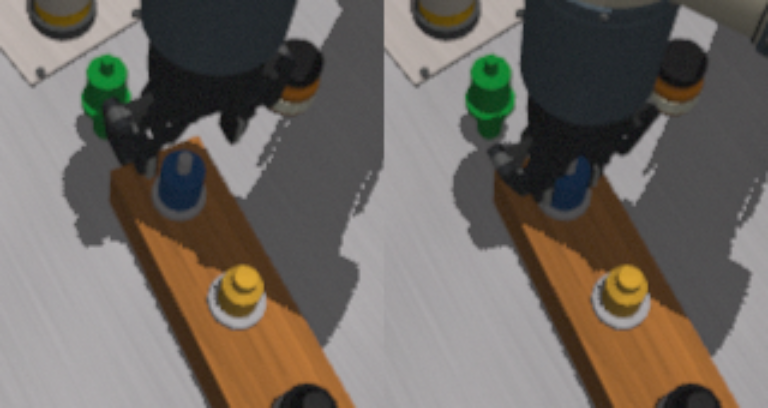

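Right half: the fingers are on the blue body around (570,185), and the arbor and the green part are untouched. The load on lifting is about 4 N, so I continue.

Run:
```python
from h import *
d=rv([0,0,-1],[-.996,.089,0])
robot.move_linear([*HOLD,.20],speed=.12);robot.move_linear([*HOLD,.36],speed=.2)
s=robot.state();print(s["finger_gap"],s["t"],s["wrist_force"])
a=np.arctan2(TRAY[1],TRAY[0]); u=np.array([np.cos(a),np.sin(a),0])
robot.reach([*TRAY,.36],rv([0,0,-1],-u)); s=robot.state();print(s["joint_positions"],s["t"])
for h in(0,.2,-.2,.4):
    u=np.array([np.cos(h),np.sin(h),0])
    for z in(.28,.32):
        for w,y in(("v",[0,0,1]),("v-",[0,0,-1]),("h",[-u[1],u[0],0]),("h-",[u[1],-u[0],0])): print(h,z,w,robot.ik(np.r_[TRAY,z]+.0045*u,rv(u,y)))
im=np.vstack([robot.camera("scene")]);cv2.imwrite("pics/up.png",im[:,:,::-1])
```

```text
0.03418727392821824 15.7 [-0.0443 -1.0067 -4.1513]
[-0.2548  0.4112  0.6265 -0.0004 -1.7861 -0.2521] 17.275
0 0.28 v [-1.1242  0.2749 -0.4167 -1.8672 -1.2316 -0.8281]
0 0.28 v- [-1.1242  0.2749 -0.4167 -1.8672 -1.2316  2.3135]
0 0.28 h [-1.1242  0.2749 -0.4167 -1.8672 -1.2316  0.7427]
0 0.28 h- [-1.1242  0.2749 -0.4167 -1.8672 -1.2316 -2.3989]
0 0.32 v [-1.1087  0.1871 -0.3747 -1.8301 -1.1839 -0.9579]
0 0.32 v- [-1.1087  0.1871 -0.3747 -1.8301 -1.1839  2.1837]
0 0.32 h [-1.1087  0.1871 -0.3747 -1.8301 -1.1839  0.6129]
0 0.32 h- [-1.1087  0.1871 -0.3747 -1.8301 -1.1839 -2.5287]
0.2 0.28 v [-1.1254  0.3567 -0.2585 -1.7144 -1.371  -0.9411]
0.2 0.28 v- [-1.1254  0.3567 -0.2585 -1.7144 -1.371   2.2005]
0.2 0.28 h [-1.1254  0.3567 -0.2585 -1.7144 -1.371   0.6297]
0.2 0.28 h- [-1.1254  0.3567 -0.2585 -1.7144 -1.371  -2.5119]
0.2 0.32 v [-1.1184  0.2819 -0.2243 -1.6952 -1.3506 -1.0508]
0.2 0.32 v- [-1.1184  0.2819 -0.2243 -1.6952 -1.3506  2.0908]
0.2 0.32 h [-1.1184  0.2819 -0.2243 -1.6952 -1.3506  0.52  ]
0.2 0.32 h- [-1.1184  0.2819 -0.2243 -1.6952 -1.3506 -2.6216]
-0.2 0.28 v [-1.103   0.
[... 267 characters left out ...]
206 -1.0237 -0.8227]
-0.2 0.32 v- [-1.0774  0.1054 -0.5145 -2.0206 -1.0237  2.3188]
-0.2 0.32 h [-1.0774  0.1054 -0.5145 -2.0206 -1.0237  0.7481]
-0.2 0.32 h- [-1.0774  0.1054 -0.5145 -2.0206 -1.0237 -2.3935]
0.4 0.28 v [-1.1105  0.4459 -0.0924 -1.6018 -1.519  -1.0317]
0.4 0.28 v- [-1.1105  0.4459 -0.0924 -1.6018 -1.519   2.1099]
0.4 0.28 h [-1.1105  0.4459 -0.0924 -1.6018 -1.519   0.5391]
0.4 0.28 h- [-1.1105  0.4459 -0.0924 -1.6018 -1.519  -2.6025]
0.4 0.32 v [-1.1091  0.3815 -0.0623 -1.5973 -1.5151 -1.1263]
0.4 0.32 v- [-1.1091  0.3815 -0.0623 -1.5973 -1.5151  2.0153]
0.4 0.32 h [-1.1091  0.3815 -0.0623 -1.5973 -1.5151  0.4445]
0.4 0.32 h- [-1.1091  0.3815 -0.0623 -1.5973 -1.5151 -2.6971]
```

View pics/up.png

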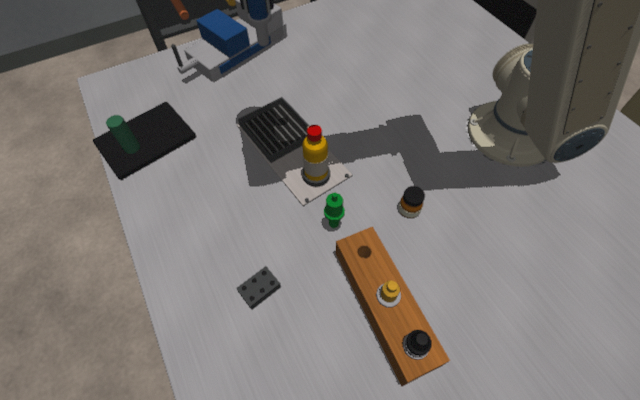

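The socket at (364,252) is empty and the other parts stand. I can't see the holder in this frame, so I check the arm pose and the projections with the top view.

Run:
```python
from h import *
s=robot.state();print(s["ee_pos"],s["finger_gap"],s["wrist_force"])
P=s["ee_pos"]+[0,0,.005];print(proj("scene",P),proj("scene",P+[0,0,-.08]),proj("top",P))
cv2.imwrite("pics/up2.png",np.vstack([robot.camera(n)[0:250] for n in("scene","top")])[:,:,::-1])
```

```text
[ 0.5416 -0.3003  0.36  ] 0.03439317830822542 [ 0.3747  0.066  -4.7971]
[257.1441   2.5821] [263.0983  39.9181] [513.0107 192.4037]
```

View pics/up2.png

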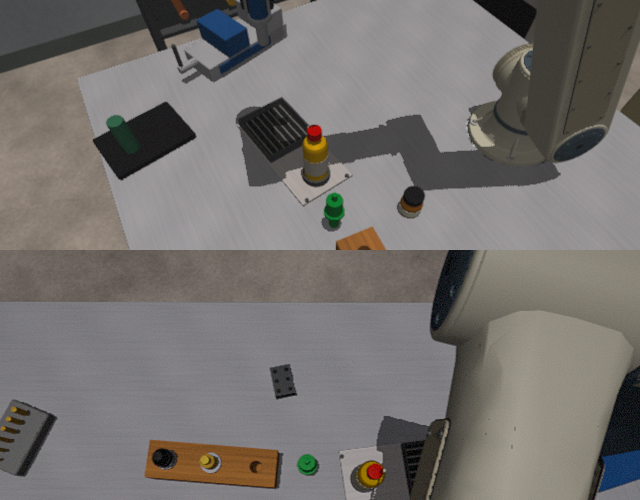

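The bright blue part at the top edge of the scene view, about (258,8), with the shank at (263,30), matches the projected holder. I turn it in small joint steps while watching the height.

Run:
```python
from h import *
h=.2;u=np.array([np.cos(h),np.sin(h),0]);o=rv(u,[0,0,1])
q0=np.array(robot.state()["joint_positions"]);q1=np.array(robot.ik(np.r_[TRAY,.32]+.0045*u,o))
for k in np.linspace(0,1,7)[1:]:
    robot.set_joints(q0+k*(q1-q0)); s=robot.state()
    print(s["ee_pos"],R.from_rotvec(s["tool_rot"]).as_matrix()[:,2],s["finger_gap"],s["t"])
    if s["ee_pos"][2]<.26: print("STOP");break
else:
    robot.move_linear(np.r_[TRAY,.26]+.0045*u,o,speed=.08)
    robot.sleep(.5);s=robot.state();print(s["ee_pos"],s["joint_vel"],s["wrist_force"],s["torque"],s["t"])
    print([proj(n,s["ee_pos"]-.0045*u) for n in("scene","top")])
cv2.imwrite("pics/lev.png",np.vstack([robot.camera("scene")[0:250],robot.camera("top")[100:400]])[:,:,::-1])
```

```text
[ 0.5167 -0.2743  0.2878] [ 0.0588  0.2732 -0.9602] 0.03447388406485272 17.8417
[ 0.5039 -0.2381  0.2469] [ 0.1977  0.5015 -0.8423] 0.03396305461620434 18.2167
STOP
```

View pics/lev.png

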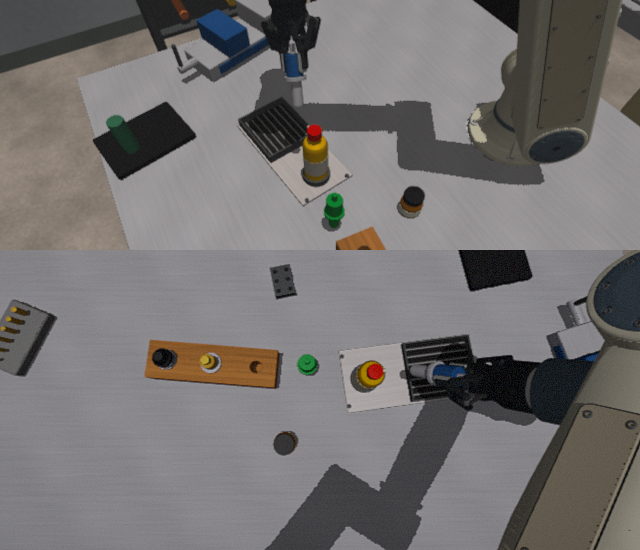

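Level-ward swing is fine but the tool dips towards the can (shank at (297,95), can at (315,150)), and my check stopped it in the clear. I lift and finish the turn along a TCP-controlled line.

Run:
```python
from h import *
s=robot.state(); M=R.from_rotvec(s["tool_rot"]).as_matrix(); 
robot.move_linear(np.r_[TRAY,.36],s["tool_rot"],speed=.1); s=robot.state();print(s["ee_pos"],s["joint_positions"],s["t"])
# level by the minimal rotation about the horizontal axis, then candidates
done=False
for h in(.2,.4,.6,.8,1.0,1.19):
    u=np.array([np.cos(h),np.sin(h),0])
    c=[]
    for y in([0,0,1],[0,0,-1],[-u[1],u[0],0],[u[1],-u[0],0]):
        q=robot.ik(np.r_[TRAY,.30]+.0045*u,rv(u,y))
        if q is not None:
            q=np.array(q);c.append((abs(q-s["joint_positions"]).max(),rv(u,y),q))
    if not c: print(h,"none");continue
    for m,o,q in sorted(c,key=lambda t:t[0])[:2]:
        try: robot.move_linear(np.r_[TRAY,.30]+.0045*u,o,speed=.02)
        except robot.IKError as e: print(h,m,e);continue
        done=True;print("ok",h,q);break
    if done: break
robot.sleep(.3);s=robot.state();print(s["ee_pos"],R.from_rotvec(s["tool_rot"]).as_matrix()[:,2],s["joint_positions"],s["wrist_force"],s["finger_gap"],s["t"])
```

```text
[ 0.5409 -0.3013  0.3597] [-0.6016  0.5035  0.8455 -0.6087 -1.9772 -0.67  ] 19.825
ok 0.2 [-1.122   0.3184 -0.2424 -1.7051 -1.3607 -0.9959]
[ 0.5454 -0.3006  0.3   ] [0.9801 0.1987 0.    ] [-1.122   0.3184 -0.2423 -1.7051 -1.3607 -0.9959] [-0.4863  0.0221 -4.1412] 0.03450884920654663 23.2833
```

Run:
```python
from h import *
s=robot.state();M=R.from_rotvec(s["tool_rot"]).as_matrix();P=s["ee_pos"]-.0045*M[:,2]
a,b=robot.camera("scene"),robot.camera("top")
for n in("scene","top"): print(n,"body",proj(n,P),"shank end",proj(n,P+.085*M[:,2]),"traymid",proj(n,[*TRAY,.015]))
print([blobs(i,(100,120,50),(120,255,255),40) for i in(a,b)])
print(s["joint_vel"],s["wrist_force"],s["torque"],s["t"])
crop=np.vstack([a[0:250],b[100:400]]);cv2.imwrite("pics/fin.png",crop[:,:,::-1])
```

```text
scene body [262.0451  32.9997] shank end [226.6048  50.7164] traymid [277.366 129.059]
top body [493.8728 199.5956] shank end [480.2172 151.2918] traymid [438.5113 218.5666]
[[(array([220.8,  25. ]), array([197,   9,  47,  34, 876], dtype=int32)), (array([265.1,  32.8]), array([253,  25,  23,  17, 194], dtype=int32)), (array([235.9,  60.2]), array([219,  49,  41,  24, 247], dtype=int32))], [(array([489.7, 198.5]), array([482, 185,  21,  30, 244], dtype=int32)), (array([615.1, 215.5]), array([ 585,  190,   55,   52, 1895], dtype=int32)), (array([584.7, 256.3]), array([578, 242,  14,  30,  61], dtype=int32))]]
[-0.0005  0.0006 -0.0003 -0.0018  0.0011 -0.0018] [-0.4863  0.0221 -4.1412] [-0.9211  4.5199 -0.0336] 23.2833
```

View pics/fin.png

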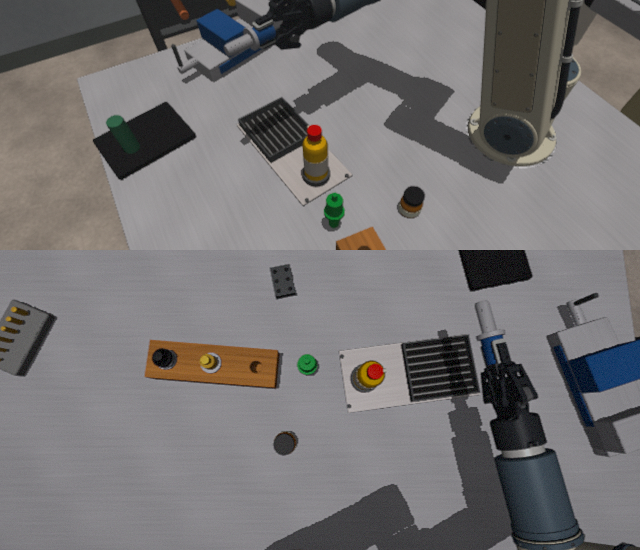

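The holder is level over the tray; the top view shows shank end at about (485,153) full-frame versus (480,151) predicted. I zoom in to check for tilt from slip.

Run:
```python
import cv2,numpy as np
a=cv2.imread("pics/fin.png")
f=lambda i:cv2.resize(i,None,fx=5,fy=5,interpolation=cv2.INTER_CUBIC)
A=f(a[0:80,210:290]);B=f(a[250+35:250+115,460:530]);cv2.imwrite("pics/z.png",np.hstack([A,B]))
```

```text
(no output)
```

View pics/z.png

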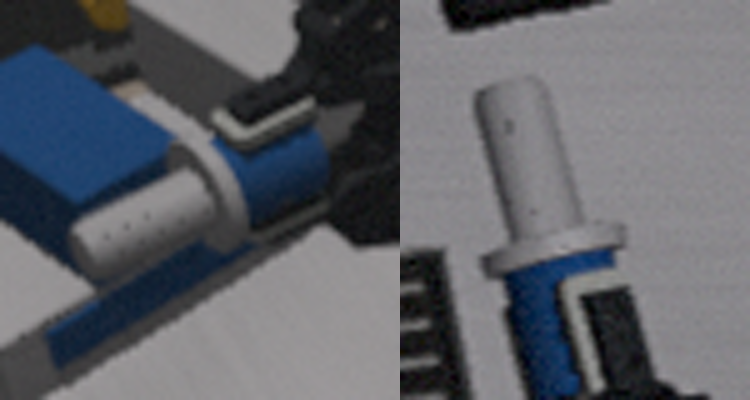

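Run:
```python
from h import *
print(tri((227.6,50),(482,152)))
print(robot.state()["t"]); robot.finish_job()
```

```text
(array([ 0.6223, -0.2871,  0.2998]), np.float64(0.0018618923632198793))
23.3833
the job is handed in; nothing more can be done
```

The job is handed in at 23.4 s of the 54 s allowed, with the blue holder held level over the middle of the tray.

- **Cap:** I pressed it from 174.1 mm to 166.1 mm, which is its full 8 mm. The force rose steeply at the stop, to about 15 N, and the picture afterwards showed the cap back up.
- **Holder:** I gripped it with 80 N, drew it out of its socket and carried it over the tray. The load was steady at about 4 N and the finger gap at 34.5 mm.
- **Level check:** From the gripper pose, the body is at about (0.541, -0.301, 0.300), over the tray middle I measured. In two views the shank end comes out at z = 0.2998, level with the body. It lies within about 3 mm of the position expected from the gripper pose.
- **Bystanders:** The chuck, arbor, block, jar and green look-alike looked unmoved in the last picture. I judged that by eye and did not measure it.

Two things were not clean:

- **First turn:** The joint-space turn dipped to 0.247 m and drifted towards the can. My height check stopped it clear of the can, and I finished the turn along a straight line.
- **Wrist moment:** The last reading was about 4.5 N m, more than the holder's weight accounts for. I left it unexplained; the force reading and both views showed nothing else touching the holder.

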